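# Raise the cutter-box flap with its lever and hold it open

## Robot

A 7-joint arm with a two-finger parallel gripper is mounted at the origin on the work surface. World frame = base frame: x ahead of the robot, y to its left, z up, the work surface at z = 0. Lengths are in m, angles in rad, forces in N, time in s.
With the tool pointing down it reaches from about 0.35 to 0.9 m from the base axis. Payload 8.1 kg.
Tool frame: the origin (TCP) lies at the very end of the fingers, on their centre line; the grasp point (between the pads) lies 19 mm behind it (tcp_to_grasp is the distance from the TCP to the grasp point, in m); x points along the fingers, y is the direction in which the jaws open and shut, and the axes are right-handed (so a half turn about x gives the same grasp; the last joint's range is limited). The gripper opens to 85 mm and grips with 20 to 120 N. Pads are 22 mm wide; open, the fingers measure 114 mm over their backs; the gripper's body (76 mm by 85 mm) begins 54 mm behind the grasp point. The pads swing forward as they close: fully open they stand 13 mm farther back than shut.
Start: joints at [1.146, 0.434, 0.025, 1.573, -0.012, 1.134, -0.075], TCP at [0.198, -0.593, 0.231] pointing down, gripper open.
Joint ranges: [-2.62, 2.62], [-0.44, 2.09], [-1.27, 1.32], [0.08, 2.57], [-1.32, 4.46], [0.12, 2], [-2.74, 2.74]. Speed limits (rad/s): [2.22, 2.22, 3.01, 3.01, 3.14, 3.14, 3.14].

## Interface

Orientations are given as a rotation vector (axis times angle).
In Python, from plant import observe, read_camera, calibration, finish_job, tcp_to_grasp gives the robot as it stands.
- The arm moves only by the tool jog_arm, never from a script. Its argument "deltas" is a list of rows, each an object of numbers: "tx", "ty", "tz": the shift along the world's x, y, z in mm; "twist": the turn about the world's z in degrees. In form: [{"tx": .., "ty": .., "tz": .., "twist": ..}, ...]. A call has 1 to 20 rows; each row is the pose to reach, as a shift and turn from the pose commanded when the call began; what a row does not reach only later rows make up. A row lasts 1/8 s, in which the tool goes at most 62.5 mm and 10.7 degrees, less where a joint would pass 70% of its speed; a pose out of reach is approached as far as the arm can. A call with a gripper value outside its range is refused whole. "gripper" is the opening, from 0 (shut) to 1 (fully open), set as the call begins (left out, the last holds). The fingers move at their own pace and stop on an object; "grip_force" is the grip in N (left out, the last holds). Time passes only in rows, so rows that repeat a pose let the fingers close. It gives the time, the measured TCP pose, the force and the opening at its end, in the units of the state.
- observe(): the state, without advancing time (a new reading comes with each control period).
- read_camera(name): name is "side" or "top"; returns the picture (400x640x3 uint8, red, green, blue); there is no depth.
- calibration(name): a dict with "fx", "fy", "cx", "cy" (pixels), "view" (4x4, takes a point from world to camera coordinates). Camera axes: x right, y up, looking along -z (the intrinsics and any distortion apply to the point x, -y, -z); pixel columns grow to the right and rows downward; lengths in m; the calibration is good to about 2 mm. A picture is of the moment at which its call begins. calibration takes no time and is no camera call.
- finish_job(): hands the job in, once; it reports no verdict.
The state is a dict: "time_s": time; "q": joint angles; "joint_velocities": joint speeds; "tau": joint torques, N m; "tcp_pos": TCP position; "ee_rot": TCP orientation; "force": force on the tool from outside, world axes, zero at the start; "moment": the same for the moment, N m; "width": finger opening in m.
Only numpy, scipy, OpenCV 4.12 (cv2) and the standard library are available. Lean on these libraries where they do the work, as an engineer would, in place of code of your own. Each camera call takes 0.05 s, during which the arm holds its last target.

## Task

Open the cutter box for inspection: with the fingertips, push the swivel catch fully aside off the heavy steel flap, then press the long end of the lever all the way down so that its short end raises the flap. Finish while holding the lever down, with the flap up. Do not push or lift the flap itself by hand, and neither lift nor move the other things on the bench.

Things in the scene. Friction and masses are not known exactly. Their poses are not given: they have to be found in the camera images.
- machine: Fixed unit on a steel base plate (250 x 370 x 12 mm). Origin on the table top, straight below the lever's pin; z up; y runs from the lever's long end (-y) to the flap (+y); x points away from the robot's side. Two grey cheeks (105 mm high, to 117 mm above the table, 56 mm over their outsides) carry the lever; the flap covers a grey box, y 120 to 250, x -70 to 70 mm.
- lever: Steel lever; origin on its pin, 95 mm above the table at the machine's x = y = 0. Its -y axis runs along the long arm (bar 24 x 16 mm), its +y axis 110 mm to a nose under the flap's lip. At rest the long arm slopes up 0.22 rad; pressed to its stop it slopes down 0.18 rad. The flap's weight brings it back up when let go.
- lever_pad (a point): Centre of the top face of the flat square pad (50 x 50 x 16 mm) at the lever's long end, 230 mm from the pin along the arm and 8 mm above the arm's centre line. About 153 mm above the table at rest, 62 mm when fully pressed. Takes about 4 to 11 N to press and hold.
- flap (a joint): Angle of the heavy flap about its hinge, rad: 0 shut, about 0.32 with the lever pressed fully down. While the catch lies over it the flap can rise no more than about 0.03.
- flap_plate: The flap: steel plate 140 x 150 x 18 mm, about 3 kg, with a dark staple handle on top (30 mm high; not to be used). Origin on the hinge line at the edge farthest from the lever; its -y axis runs to the lip, 150 mm away. Shut, its top is 98 mm above the table.
- catch (a joint): Angle of the swivel catch, rad: 0 = straight across the flap's edge (it starts between 0 and 0.25), 1.55 = its end stop, fully aside; it clears the flap from about 1.2. It turns clockwise seen from above: its pin moves towards the machine's +y, then +x. It stays where it is left; about 1.5 N at the pin moves it.
- catch_pin (a point): Middle of the catch's upright steel pin, by which it is pushed: 14 mm thick, from 106 to 151 mm above the table, 40 mm from the pivot. At joint 0 it stands on the machine's -x side of the pivot.
- catch_pivot (a point): The catch's pivot, a screw head 22 mm across, its top 112 mm above the table, at x = -94, y = 140 mm of the machine. The catch is a flat dark bar 86 x 16 x 8 mm, its top 108 mm above the table, reaching about 43 mm either side of the pivot.
- jar: White jar with a black cap, 48 mm across, 75 mm tall, beside the long end of the lever. Bystander: leave alone. Origin at its underside.
- weight: Turned steel weight with a knob, 48 mm across, 74 mm tall, beside the long end of the lever. Bystander: leave alone. Origin at its underside.
- bush: Brass bush, 40 mm across, 28 mm tall, standing on the base plate. Bystander: leave alone. Origin at its underside.
- oil: Grey bottle with a black cap, 54 mm across, 140 mm tall, behind the lever. Bystander: leave alone. Origin at its underside.
- driver: Black-handled screwdriver lying on the table beyond the long end of the lever. Bystander: leave alone. Origin at its underside.
- clamp_handle: Loose orange clamp handle with a steel hub, about 110 mm long, 50 mm tall, on the table behind the lever. Bystander: leave alone. Origin at its underside.

How it is judged:
By the outcome, as a careful person would: the job done as asked, in the order asked, and still so for the second after the job is handed in, while the arm keeps its last pose, push and grip.
It also fails if it takes over 45 s, if anything falls off the work surface, if the arm or the gripper's body presses on something with over 40 N, if the wrist force passes 120 N, or if a joint passes its speed limit or range.

## Working session

There is one attempt and no reset: what is moved stays moved. The work goes in short steps, Python scripts to look and compute and a tool call to move; the robot and the scene stay as the last step left them, time stands still between calls to the robot, and variables do not carry over. Pictures are saved under pics/ and viewed, and the job is handed in when it is done.

Besides the shell and the picture viewer there is one more tool, called after "Emit:" as name(argument=value, ...) on one line, values as JSON. jog_arm: Moves the arm, as the interface text tells. Its arguments: {"type":"object","properties":{"deltas":{"type":"array"},"gripper":{"type":"number"},"grip_force":{"type":"number"}},"required":["deltas"]}

```bash
ls; mkdir -p pics
python3 - <<'E'
from plant import *
import cv2
for n in ("side","top"):
    im=read_camera(n); cv2.imwrite(f"pics/{n}0.png",im[:,:,::-1]); c=calibration(n); print(n,c)
print(observe())
E
```

```text
pics
side {'fx': 440.34266107420694, 'fy': 440.34266107420694, 'cx': 328.46802874838426, 'cy': 199.72780323920657, 'view': array([[-0.96912094, -0.2462985 , -0.01190141,  0.57282526],
       [ 0.16859445, -0.69705144,  0.69691837, -0.20944279],
       [-0.17994585,  0.67339167,  0.71705171, -0.85932888],
       [ 0.        ,  0.        ,  0.        ,  1.        ]])}
top {'fx': 371.6472924858535, 'fy': 371.6472924858535, 'cx': 317.60944855282236, 'cy': 193.99651004243015, 'view': array([[ 0.02555339, -0.99966887, -0.00302957, -0.01948163],
       [ 0.98883848,  0.02483133,  0.14690765, -0.61736223],
       [-0.14678377, -0.00674974,  0.98914557, -0.80597579],
       [ 0.        ,  0.        ,  0.        ,  1.        ]])}
{'time_s': 0.1, 'q': array([ 1.14638756,  0.43513608,  0.02496181,  1.57399298, -0.01161069,
        1.13402108, -0.07509608]), 'joint_velocities': array([-0.00085195, -0.00244025,  0.00283082, -0.00176412, -0.0005803 ,
        0.0009428 ,  0.00043174]), 'tau': array([ 3.06643153e-03, -6.71754813e+01,  1.02790933e+00, -3.16903210e+01,
        1.56959484e-02,  7.37146300e-03,  9.35159551e-05]), 'tcp_pos': array([ 0.19749319, -0.59249785,  0.23062009]), 'ee_rot': array([ 2.047701  ,  0.3337748 , -2.04840159]), 'force': array([-0.54871034, -0.20532634,  0.41120861]), 'moment': array([ 0.05257846, -0.0445258 ,  0.00980972]), 'width': 0.08511161720086492}
```

View pics/side0.png

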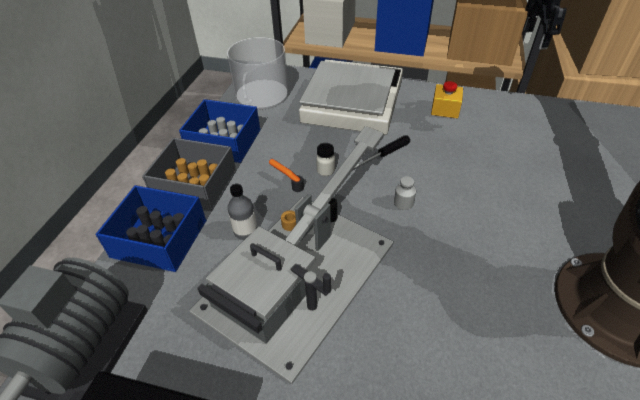

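View pics/top0.png

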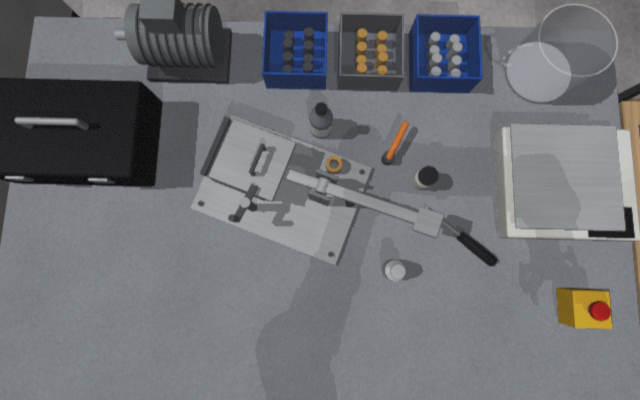

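The top view shows the machine diagonal: pad near (430,221), catch near (244,205), flap around (255,158). I'll zoom in for the details.

```bash
cat > h.py <<'E'
import numpy as np, cv2
from plant import *
def cam(n):
    c=calibration(n); V=np.array(c["view"]); return c,V
def ray(n,u,v):
    c,V=cam(n); d=np.array([(u-c["cx"])/c["fx"],-(v-c["cy"])/c["fy"],-1.])
    R=V[:3,:3]; return -R.T@V[:3,3], R.T@d
def onz(n,u,v,z):
    o,d=ray(n,u,v); return o+d*(z-o[2])/d[2]
def proj(n,P):
    c,V=cam(n); p=V[:3,:3]@np.asarray(P,float)+V[:3,3]
    return np.array([c["cx"]+c["fx"]*p[0]/-p[2], c["cy"]-c["fy"]*p[1]/-p[2]])
def tri(a,b):
    (o1,d1),(o2,d2)=ray("top",*a),ray("side",*b)
    A=np.stack([d1,-d2],1); s=np.linalg.lstsq(A,o2-o1,rcond=None)[0]
    p,q=o1+s[0]*d1,o2+s[1]*d2; return (p+q)/2, np.linalg.norm(p-q)
def crop(src,x0,y0,w,h,k,dst):
    im=cv2.imread(src)[y0:y0+h,x0:x0+w]; cv2.imwrite(dst,cv2.resize(im,None,fx=k,fy=k,interpolation=cv2.INTER_CUBIC))
E
python3 - <<'E'
from h import *
crop("pics/top0.png",185,110,160,150,4,"pics/topA.png")
crop("pics/top0.png",320,130,180,150,4,"pics/topB.png")
crop("pics/side0.png",190,210,160,150,4,"pics/sideA.png")
E
```

```text
(no output)
```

View pics/topA.png

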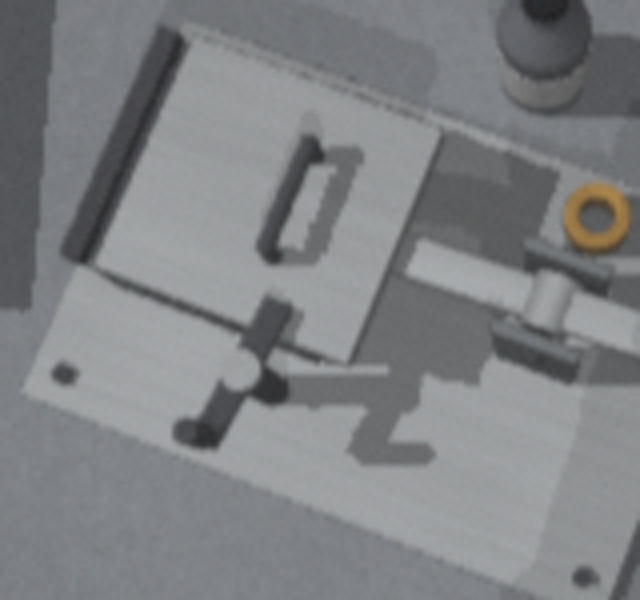

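View pics/topB.png

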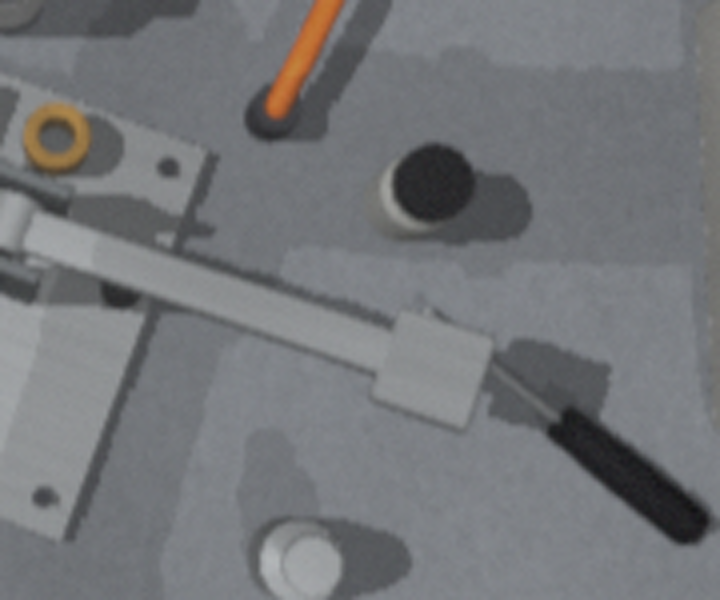

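View pics/sideA.png

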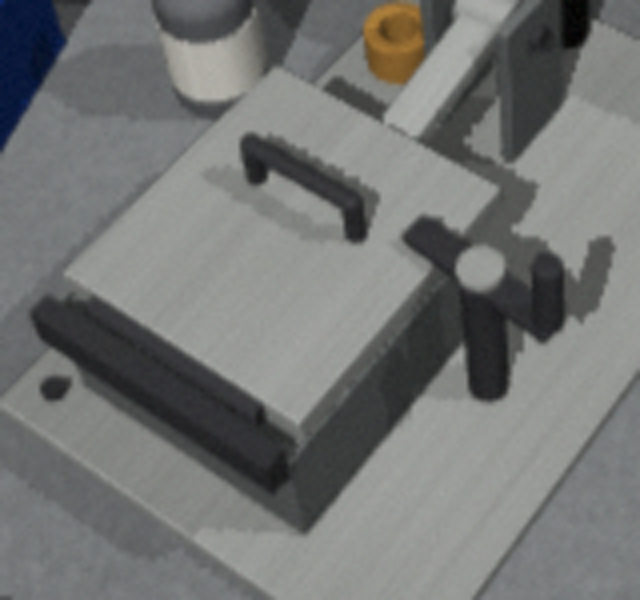

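Run:
```python
from h import *
A=lambda x,y:(185+x/4,110+y/4); B=lambda x,y:(320+x/4,130+y/4); S=lambda x,y:(190+x/4,210+y/4)
cs=[onz("top",*p,0.012) for p in (A(180,20),A(25,392),B(65,538),B(213,152))]
for a in range(4): print("plate",cs[a].round(4),"edge",np.linalg.norm(cs[a]-cs[(a+1)%4]).round(4))
pv=onz("top",*A(241,371),0.112); print("pivot top z112",pv.round(4)); print("pivot tri",tri(A(241,371),S(480,268)))
print("pivot side z",onz("side",*S(480,266),.112))
print("pin tri",tri(A(188,431),S(548,260)), onz("top",*A(188,431),.151), onz("side",*S(548,260),.151))
pad=onz("top",*B(434,369),.153); print("pad",pad)
cr=[onz("top",*p,.153) for p in (B(402,307),B(496,345),B(466,431),B(373,392))]
print([np.linalg.norm(cr[i]-cr[(i+1)%4]).round(4) for i in range(4)])
# machine frame: yaw from lever/plate long edge
yd=(cs[0]-cs[3])+(cs[1]-cs[2]); yd/=np.linalg.norm(yd); print("ydir",yd)
yaw=np.arctan2(-yd[0],yd[1]); print("yaw",yaw)
for y in (yaw,):
  xd=np.array([yd[1],-yd[0],0])
  O=pv-(-.094*xd+.140*yd); print("O from pivot",O)
  O2=pad+yd*(.230*np.cos(.22)+.008*np.sin(.22)*-1); print("O from pad",O2, "angle pad->piv")
  print("plate centre in machine",(sum(cs)/4-O)@xd,(sum(cs)/4-O)@yd)
  d=onz("top",*A(188,431),.151)-pv; print("pin rel pivot in machine",d@xd,d@yd,np.hypot(d@xd,d@yd))
```

```text
plate [0.8138 0.217  0.012 ] edge 0.245
plate [0.5815 0.2951 0.012 ] edge 0.3673
plate [ 0.4586 -0.051   0.012 ] edge 0.2457
plate [ 0.6892 -0.1358  0.012 ] edge 0.3742
pivot top z112 [0.5854 0.1475 0.112 ]
pivot tri (array([0.58594754, 0.14815289, 0.10873648]), np.float64(0.00039726495074515126))
pivot side z [0.58569722 0.14924294 0.112     ]
pin tri (array([0.55003862, 0.16439582, 0.15046605]), np.float64(8.876994452976621e-05)) [0.55004124 0.16427614 0.151     ] [0.54989536 0.16474708 0.151     ]
pad [ 0.55082091 -0.2249431   0.153     ]
[np.float64(0.0495), np.float64(0.0455), np.float64(0.0488), np.float64(0.045)]
ydir [0.33373066 0.94266847 0.        ]
yaw -0.3402583695553578
O from pivot [ 0.62724778 -0.01588261  0.112     ]
O from pad [ 0.62514625 -0.01500086  0.153     ] angle pad->piv
plate centre in machine -0.02438323471648202 0.0944959517949217
pin rel pivot in machine -0.03890467106156475 0.004063790837985481 0.03911633707779204
```

```bash
cat >> h.py <<'E'
from scipy.spatial.transform import Rotation as Ro
YAW=-.340; O=np.array([.626,-.0155]); PV=np.array([.5857,.148])
xd=np.array([np.cos(YAW),np.sin(YAW)]); yd=np.array([-np.sin(YAW),np.cos(YAW)])
def state():
    s=observe(); R=Ro.from_rotvec(s["ee_rot"]).as_matrix()
    print("t",s["time_s"].__round__(2),"tcp",(s["tcp_pos"]*1e3).round(1),"jawyaw",np.degrees(np.arctan2(R[1,1],R[0,1])).round(1),"F",s["force"].round(1),"w",s["width"].round(4),"q",s["q"].round(2)); return s
E
python3 - <<'E'
from h import *
s=state(); p=s["tcp_pos"][:2]*1e3
print("machine x yaw deg",np.degrees(YAW))
D=26
for th in (0.0,.1,.3,.5,.7,.9,1.1,1.3,1.5,1.58):
    pin=np.array([-40*np.cos(th),40*np.sin(th)]); t=np.array([np.sin(th),np.cos(th)])
    f=[]
    for D in (18,35):
        c=pin-t*D; w=PV*1e3+c[0]*xd+c[1]*yd; f+=[w.round(1)]
    print(th,"D18",f[0],"D35",f[1],"rel start",(f[0]-p).round(1),(f[1]-p).round(1),"twist",-np.degrees(th).round(0))
E
```

```text
Traceback (most recent call last):
  File "h.py", line 24, in state
    print("t",s["time_s"].__round__(2),"tcp",(s["tcp_pos"]*1e3).round(1),"jawyaw",np.degrees(np.arctan2(R[1,1],R[0,1])).round(1),"F",s["force"].round(1),"w",s["width"].round(4),"q",s["q"].round(2)); return s
                                                                                                                                                             ^^^^^^^^^^^^^^^^
AttributeError: 'float' object has no attribute 'round'
```

```bash
sed -i 's/s\["width"\].round(4)/round(s["width"],4)/' h.py
python3 - <<'E'
from h import *
s=state(); p=s["tcp_pos"][:2]*1e3
print("machine x yaw deg",np.degrees(YAW))
for th in (0.0,.1,.3,.5,.7,.9,1.1,1.3,1.5,1.58):
    pin=np.array([-40*np.cos(th),40*np.sin(th)]); t=np.array([np.sin(th),np.cos(th)])
    f=[]
    for D in (18,35):
        c=pin-t*D; w=PV*1e3+c[0]*xd+c[1]*yd; f+=[w.round(1)]
    print(th,"D18",f[0],"D35",f[1],"twist",-np.degrees(th).round(0))
E
```

```text
t 0.1 tcp [ 197.5 -592.5  230.6] jawyaw -71.6 F [-0.5 -0.2  0.4] w 0.0851 q [ 1.15  0.44  0.02  1.57 -0.01  1.13 -0.08]
machine x yaw deg -19.48056503444799
0.0 D18 [542.  144.4] D35 [536.3 128.3] twist -0.0
0.1 D18 [541.8 148.8] D35 [534.6 133.4] twist -6.0
0.3 D18 [542.9 157.5] D35 [532.7 143.8] twist -17.0
0.5 D18 [545.6 165.8] D35 [532.9 154.4] twist -29.0
0.7 D18 [549.9 173.4] D35 [535.3 164.8] twist -40.0
0.9 D18 [555.7 180. ] D35 [539.6 174.5] twist -52.0
1.1 D18 [562.6 185.3] D35 [545.8 183.1] twist -63.0
1.3 D18 [570.5 189.1] D35 [553.5 190.3] twist -74.0
1.5 D18 [579.  191.3] D35 [562.6 195.9] twist -86.0
1.58 D18 [582.5 191.7] D35 [566.5 197.6] twist -91.0
```

Emit:
jog_arm(deltas=[{"tx": 20,"ty": 25,"tz": 10,"twist": 3},{"tx": 50,"ty": 60,"tz": 20,"twist": 6},{"tx": 80,"ty": 95,"tz": 20,"twist": 9},{"tx": 110,"ty": 130,"tz": 20,"twist": 12},{"tx": 140,"ty": 165,"tz": 20,"twist": 15},{"tx": 170,"ty": 200,"tz": 20,"twist": 18},{"tx": 197,"ty": 235,"tz": 20,"twist": 21},{"tx": 222,"ty": 270,"tz": 20,"twist": 24},{"tx": 240,"ty": 310,"tz": 20,"twist": 27},{"tx": 255,"ty": 350,"tz": 20,"twist": 30},{"tx": 270,"ty": 390,"tz": 20,"twist": 33},{"tx": 283,"ty": 430,"tz": 20,"twist": 36},{"tx": 293,"ty": 470,"tz": 20,"twist": 39},{"tx": 302,"ty": 510,"tz": 20,"twist": 42},{"tx": 312,"ty": 550,"tz": 20,"twist": 45},{"tx": 320,"ty": 590,"tz": 20,"twist": 48},{"tx": 327,"ty": 630,"tz": 20,"twist": 50},{"tx": 331,"ty": 670,"tz": 10,"twist": 52},{"tx": 335,"ty": 705,"tz": 0,"twist": 52},{"tx": 335,"ty": 712,"tz": 0,"twist": 52}], gripper=0, grip_force=40)

```text
time_s: 2.6
tcp_pos: [0.5312, 0.1228, 0.2309]
ee_rot: [1.452, 1.033, -1.453]
force: [-0.3, 0.0, 0.5]
width: 0.0001
```

Run:
```python
from h import *
state()
```

```text
t 2.6 tcp [531.2 122.8 230.9] jawyaw -19.2 F [-0.3  0.   0.5] w 0.0001 q [ 0.05  0.36 -0.5   1.74  0.19  1.1  -0.84]
```

Emit:
jog_arm(deltas=[{"tz": -25},{"tz": -60},{"tz": -90},{"tz": -108},{"tz": -111},{"tz": -111}])

```text
invalid input
```

Run:
```python
from h import *
state()
cv2.imwrite("pics/s1f.png",read_camera("side")[:,:,::-1]);cv2.imwrite("pics/t1f.png",read_camera("top")[:,:,::-1])
crop("pics/s1f.png",190,150,190,150,4,"pics/s1.png"); crop("pics/t1f.png",185,110,160,150,4,"pics/t1.png")
```

```text
t 2.6 tcp [531.2 122.8 230.9] jawyaw -19.2 F [-0.3  0.   0.5] w 0.0001 q [ 0.05  0.36 -0.5   1.74  0.19  1.1  -0.84]
```

View pics/s1.png

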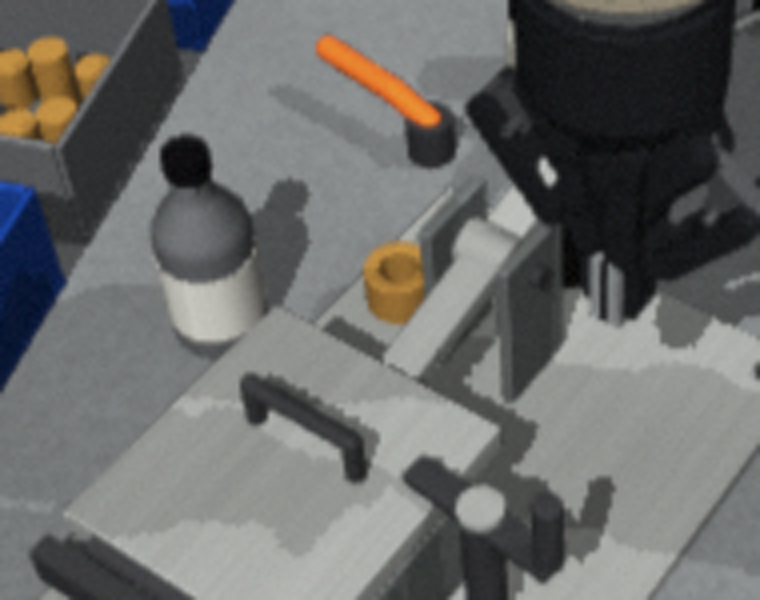

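View pics/t1.png

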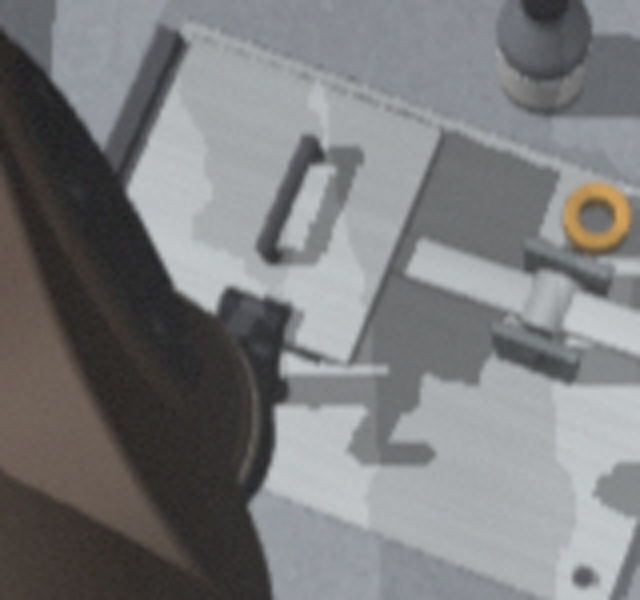

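The rows need every field. The view shows the shut fingers above the plate beside the catch pin, with the pin clear. I'll descend now.

Emit:
jog_arm(deltas=[{"tx": 0,"ty": 0,"tz": -25,"twist": 0},{"tx": 0,"ty": 0,"tz": -60,"twist": 0},{"tx": 0,"ty": 0,"tz": -90,"twist": 0},{"tx": 0,"ty": 0,"tz": -108,"twist": 0},{"tx": 0,"ty": 0,"tz": -111,"twist": 0},{"tx": 0,"ty": 0,"tz": -111,"twist": 0}])

```text
time_s: 3.45
tcp_pos: [0.533, 0.1184, 0.1211]
ee_rot: [1.457, 1.027, -1.456]
force: [-0.5, -0.3, 1.3]
width: -0.0003
```

Run:
```python
from h import *
state()
cv2.imwrite("pics/s2f.png",read_camera("side")[:,:,::-1])
crop("pics/s2f.png",190,150,190,150,4,"pics/s2.png")
```

```text
t 3.45 tcp [533.  118.4 121.1] jawyaw -19.6 F [-0.5 -0.3  1.3] w -0.0003 q [ 0.02  0.47 -0.46  1.87  0.27  0.86 -0.92]
```

View pics/s2.png

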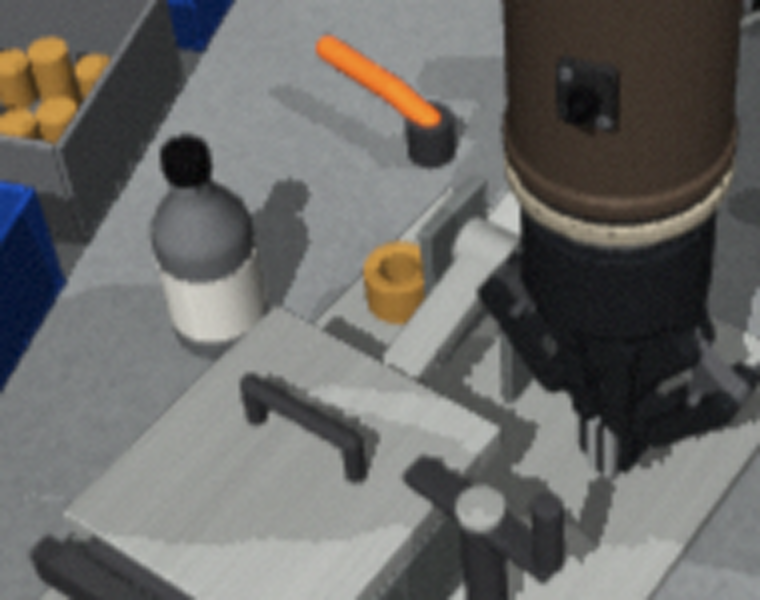

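Emit:
jog_arm(deltas=[{"tx": 4,"ty": 10,"tz": 0,"twist": 0},{"tx": 7,"ty": 19,"tz": 0,"twist": 0},{"tx": 9.5,"ty": 25,"tz": 0,"twist": 0},{"tx": 9.5,"ty": 29,"tz": 0,"twist": -6},{"tx": 10,"ty": 34,"tz": 0,"twist": -11},{"tx": 10.5,"ty": 38,"tz": 0,"twist": -17},{"tx": 12,"ty": 42,"tz": 0,"twist": -23},{"tx": 13,"ty": 46,"tz": 0,"twist": -29},{"tx": 15,"ty": 50,"tz": 0,"twist": -34},{"tx": 17.5,"ty": 54,"tz": 0,"twist": -40},{"tx": 20,"ty": 57,"tz": 0,"twist": -46},{"tx": 23,"ty": 60.5,"tz": 0,"twist": -52},{"tx": 23,"ty": 60.5,"tz": 0,"twist": -52}])

```text
time_s: 5.12
tcp_pos: [0.5556, 0.1804, 0.1202]
ee_rot: [2.046, 0.334, -2.047]
force: [0.4, 0.6, -0.4]
width: -0.0001
```

Run:
```python
from h import *
state()
cv2.imwrite("pics/s3f.png",read_camera("side")[:,:,::-1])
crop("pics/s3f.png",190,150,190,150,4,"pics/s3.png")
```

```text
t 5.12 tcp [555.6 180.4 120.2] jawyaw -71.5 F [ 0.4  0.6 -0.4] w -0.0001 q [-0.24  0.5  -0.23  1.79  0.14  0.87 -1.78]
```

View pics/s3.png

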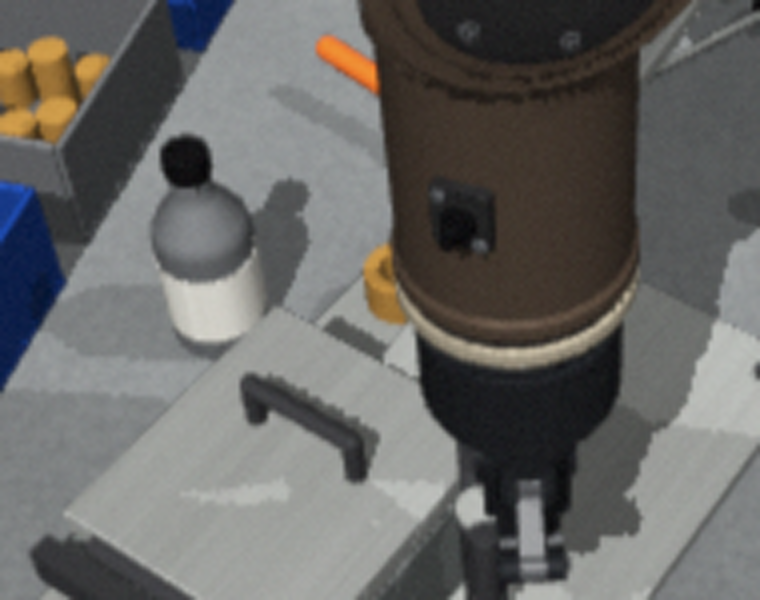

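```bash
python3 -c "
from h import *
crop('pics/s3f.png',230,230,150,130,5,'pics/s3b.png')"
```

```text
(no output)
```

View pics/s3b.png

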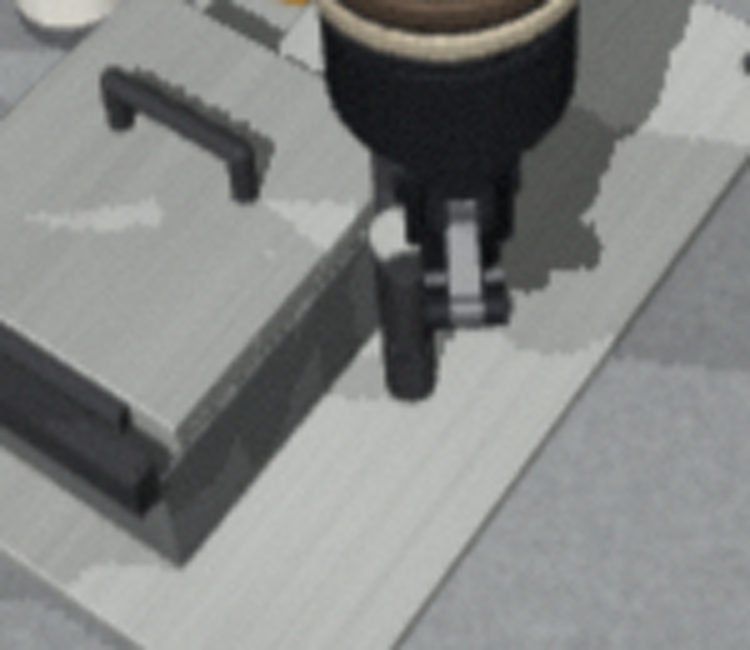

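Run:
```python
from h import *
for th in (.1,.5,.9,1.3,1.55):
    w=PV+.04*(-np.cos(th)*xd+np.sin(th)*yd); print(th,w.round(3),[((proj("side",[*w,z])-[230,230])*5).round() for z in (.108,.151)])
s=observe(); print(((proj("side",s["tcp_pos"])-[230,230])*5).round())
```

```text
0.1 [0.55  0.165] [array([488., 297.]), array([486., 226.])]
0.5 [0.559 0.178] [array([452., 322.]), array([449., 251.])]
0.9 [0.573 0.186] [array([408., 333.]), array([402., 263.])]
1.3 [0.588 0.188] [array([362., 329.]), array([355., 259.])]
1.55 [0.598 0.186] [array([337., 318.]), array([329., 248.])]
[459. 310.]
```

Emit:
jog_arm(deltas=[{"tx": 3.5,"ty": 3,"tz": 0,"twist": -6},{"tx": 7,"ty": 5.3,"tz": 0,"twist": -11},{"tx": 11,"ty": 7.3,"tz": 0,"twist": -17},{"tx": 15,"ty": 9,"tz": 0,"twist": -22},{"tx": 19,"ty": 10.3,"tz": 0,"twist": -28},{"tx": 23.5,"ty": 11.3,"tz": 0,"twist": -34},{"tx": 27,"ty": 11.7,"tz": 0,"twist": -38},{"tx": 29,"ty": 11,"tz": 0,"twist": -38},{"tx": 29,"ty": 11,"tz": 0,"twist": -38}])

```text
time_s: 6.3
tcp_pos: [0.5817, 0.1919, 0.12]
ee_rot: [-2.033, 0.347, 2.044]
force: [-10.4, 3.1, 5.9]
width: -0.0
```

Run:
```python
from h import *
state()
cv2.imwrite("pics/s4f.png",read_camera("side")[:,:,::-1])
crop("pics/s4f.png",230,230,150,130,5,"pics/s4.png")
```

```text
t 6.3 tcp [581.7 191.9 120. ] jawyaw -109.3 F [-10.4   3.1   5.9] w -0.0 q [-0.37  0.53 -0.06  1.72  0.03  0.9  -2.34]
```

View pics/s4.png

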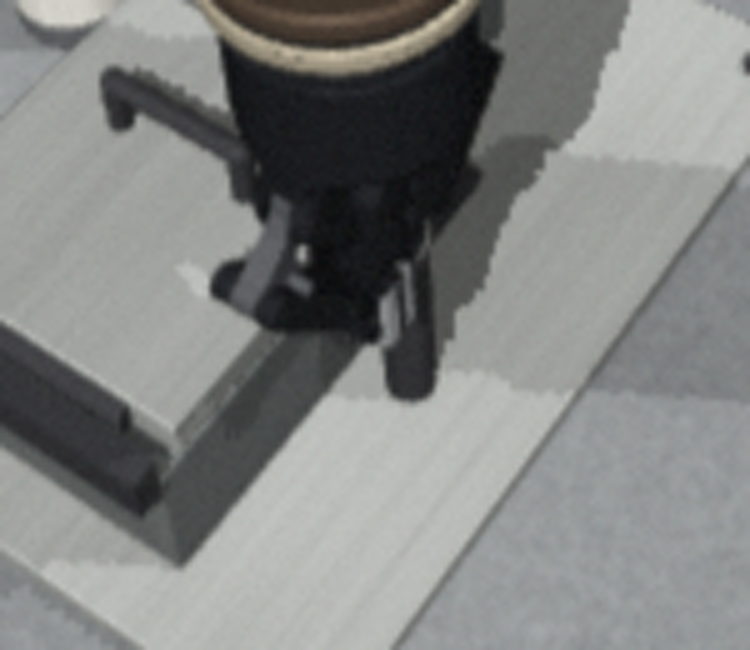

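About 11 N opposes the push, so the catch is at its end stop. I'll back off in the machine's -x direction, rise and look.

Emit:
jog_arm(deltas=[{"tx": -15,"ty": 5,"tz": 0,"twist": 0},{"tx": -38,"ty": 13,"tz": 0,"twist": 0},{"tx": -45,"ty": 15,"tz": 20,"twist": 5},{"tx": -50,"ty": 0,"tz": 60,"twist": 14},{"tx": -55,"ty": -40,"tz": 100,"twist": 24},{"tx": -60,"ty": -90,"tz": 125,"twist": 34},{"tx": -65,"ty": -140,"tz": 125,"twist": 44},{"tx": -70,"ty": -190,"tz": 125,"twist": 54},{"tx": -70,"ty": -230,"tz": 125,"twist": 60},{"tx": -70,"ty": -270,"tz": 125,"twist": 70},{"tx": -65,"ty": -310,"tz": 125,"twist": 80},{"tx": -60,"ty": -340,"tz": 125,"twist": 90},{"tx": -60,"ty": -340,"tz": 125,"twist": 90}])

```text
time_s: 7.98
tcp_pos: [0.5242, -0.1524, 0.2451]
ee_rot: [1.456, 1.026, -1.457]
force: [0.1, 0.4, 0.5]
width: 0.0001
```

Run:
```python
from h import *
state()
cv2.imwrite("pics/s5f.png",read_camera("side")[:,:,::-1])
cv2.imwrite("pics/t5f.png",read_camera("top")[:,:,::-1])
crop("pics/s5f.png",190,210,160,150,4,"pics/s5.png")
```

```text
t 7.97 tcp [ 524.2 -152.4  245.1] jawyaw -19.7 F [0.1 0.4 0.5] w 0.0001 q [ 0.35  0.31 -0.22  1.73  0.08  1.11 -0.23]
```

View pics/s5.png

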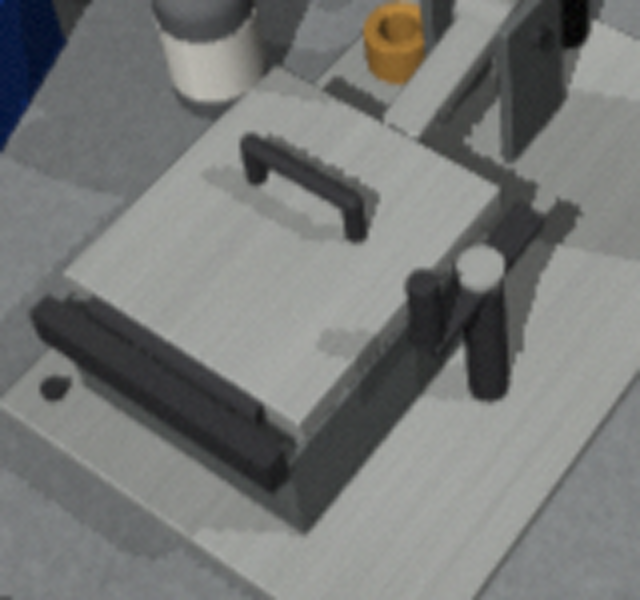

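View pics/t5f.png

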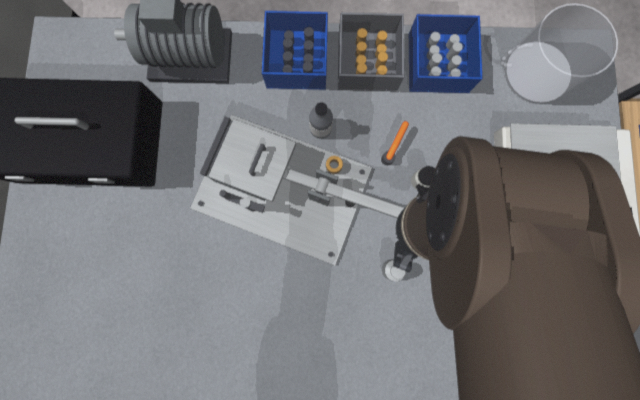

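The catch lies parallel to the flap's side: its pin top is at crop (424,282), against (423,278) expected at 1.55 rad. The flap is shut, the bystanders are unmoved, and next is the pad.

Emit:
jog_arm(deltas=[{"tx": 8,"ty": -25,"tz": 0,"twist": 0},{"tx": 18,"ty": -55,"tz": 0,"twist": 0},{"tx": 24,"ty": -73,"tz": -10,"twist": 0},{"tx": 26,"ty": -78.5,"tz": -30,"twist": 0},{"tx": 26,"ty": -78.5,"tz": -55,"twist": 0},{"tx": 26,"ty": -78.5,"tz": -75,"twist": 0},{"tx": 26,"ty": -78.5,"tz": -80,"twist": 0},{"tx": 26,"ty": -78.5,"tz": -80,"twist": 0}])

```text
time_s: 9.07
tcp_pos: [0.5507, -0.2272, 0.1652]
ee_rot: [1.456, 1.029, -1.456]
force: [1.5, 0.4, 0.8]
width: -0.0002
```

Run:
```python
from h import *
state()
cv2.imwrite("pics/s6f.png",read_camera("side")[:,:,::-1])
crop("pics/s6f.png",280,80,170,140,4,"pics/s6.png")
```

```text
t 9.07 tcp [ 550.7 -227.2  165.2] jawyaw -19.5 F [1.5 0.4 0.8] w -0.0002 q [ 0.43  0.46 -0.18  1.72  0.1   0.98 -0.13]
```

View pics/s6.png

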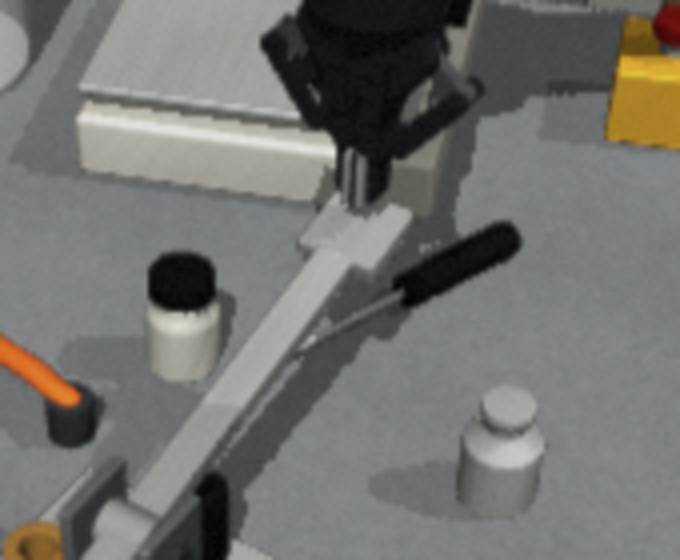

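The fingertips are centred over the pad, with the jar and weight clear. Pressing now.

Emit:
jog_arm(deltas=[{"tx": 0,"ty": 0,"tz": -6,"twist": 0},{"tx": 0,"ty": 0,"tz": -12,"twist": 0},{"tx": 0,"ty": 0,"tz": -18,"twist": 0},{"tx": 0,"ty": 0,"tz": -24,"twist": 0},{"tx": 0,"ty": 0,"tz": -30,"twist": 0},{"tx": 0,"ty": 0,"tz": -37,"twist": 0},{"tx": 0,"ty": 0,"tz": -44,"twist": 0},{"tx": 0,"ty": 0,"tz": -51,"twist": 0},{"tx": 0,"ty": 0,"tz": -58,"twist": 0},{"tx": 0,"ty": 0,"tz": -65,"twist": 0},{"tx": 0,"ty": 0,"tz": -72,"twist": 0},{"tx": 0,"ty": 0,"tz": -79,"twist": 0},{"tx": 0,"ty": 0,"tz": -85,"twist": 0},{"tx": 0,"ty": 0,"tz": -90,"twist": 0},{"tx": 0,"ty": 0,"tz": -90,"twist": 0}])

```text
time_s: 11.0
tcp_pos: [0.551, -0.2301, 0.0758]
ee_rot: [1.456, 1.024, -1.457]
force: [-0.5, -5.2, 7.0]
width: 0.0001
```

Run:
```python
from h import *
state()
```

```text
t 11.0 tcp [ 551.  -230.1   75.8] jawyaw -19.7 F [-0.5 -5.2  7. ] w 0.0001 q [ 0.42  0.56 -0.17  1.8   0.13  0.79 -0.15]
```

Emit:
jog_arm(deltas=[{"tx": 0,"ty": 0,"tz": -4,"twist": 0},{"tx": 0,"ty": 0,"tz": -8,"twist": 0},{"tx": 0,"ty": 0,"tz": -11,"twist": 0},{"tx": 0,"ty": 0,"tz": -13,"twist": 0},{"tx": 0,"ty": 0,"tz": -14,"twist": 0},{"tx": 0,"ty": 0,"tz": -14,"twist": 0}])

```text
time_s: 11.75
tcp_pos: [0.5515, -0.2288, 0.0627]
ee_rot: [1.457, 1.025, -1.455]
force: [-2.2, -1.2, 13.1]
width: 0.0002
```

Run:
```python
from h import *
state()
```

```text
t 11.75 tcp [ 551.5 -228.8   62.7] jawyaw -19.6 F [-2.2 -1.2 13.1] w 0.0002 q [ 0.42  0.58 -0.17  1.81  0.13  0.76 -0.16]
```

Emit:
jog_arm(deltas=[{"tx": 0,"ty": 0,"tz": -1,"twist": 0},{"tx": 0,"ty": 0,"tz": -2,"twist": 0},{"tx": 0,"ty": 0,"tz": -2,"twist": 0},{"tx": 0,"ty": 0,"tz": -2,"twist": 0}])

```text
time_s: 12.25
tcp_pos: [0.5517, -0.2288, 0.0623]
ee_rot: [1.457, 1.024, -1.455]
force: [-8.0, 1.5, 31.1]
width: -0.0001
```

Run:
```python
from h import *
state()
for n in("side","top"): cv2.imwrite(f"pics/{n}7.png",read_camera(n)[:,:,::-1])
crop("pics/side7.png",190,80,200,260,2.3,"pics/s7.png")
```

```text
t 12.25 tcp [ 551.7 -228.8   62.3] jawyaw -19.6 F [-8.   1.5 31.1] w -0.0001 q [ 0.42  0.58 -0.17  1.81  0.13  0.76 -0.16]
```

View pics/s7.png

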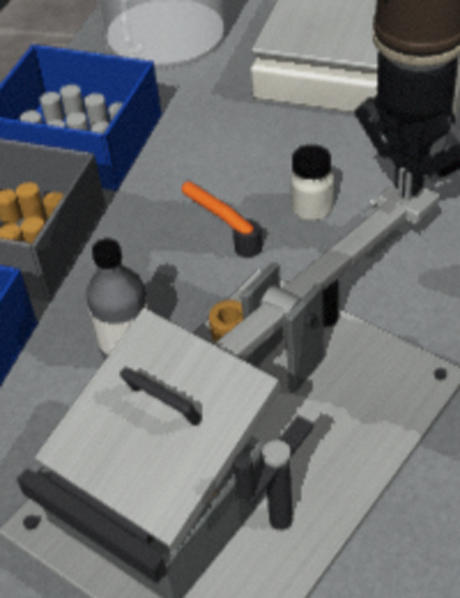

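View pics/top7.png

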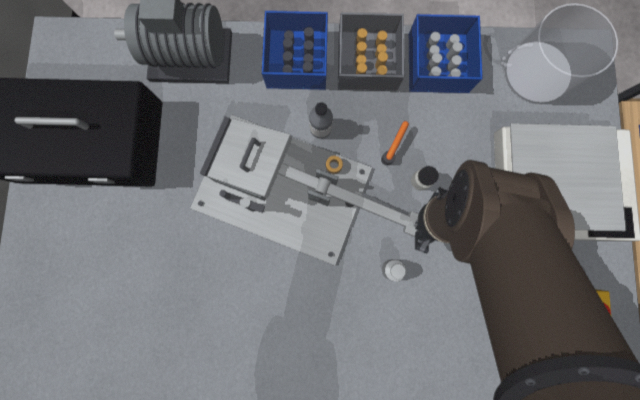

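The lever is on its stop: force jumped to 31 N while z stayed at 62.3 mm. The flap is visibly up. I'll ease off 1 mm and measure the lip height.

Emit:
jog_arm(deltas=[{"tx": 0,"ty": 0,"tz": 1,"twist": 0},{"tx": 0,"ty": 0,"tz": 1,"twist": 0},{"tx": 0,"ty": 0,"tz": 1,"twist": 0},{"tx": 0,"ty": 0,"tz": 1,"twist": 0}])

```text
time_s: 12.85
tcp_pos: [0.5516, -0.2288, 0.0625]
ee_rot: [1.457, 1.024, -1.455]
force: [-5.3, -0.6, 22.2]
width: 0.0001
```

Run:
```python
from h import *
state()
for n in("side","top"): cv2.imwrite(f"pics/{n}8.png",read_camera(n)[:,:,::-1])
a=cv2.imread("pics/top8.png")[110:220,190:300]; b=cv2.imread("pics/side8.png")[200:310,220:330]
cv2.imwrite("pics/c8.png",np.hstack([cv2.resize(i,(400,400),interpolation=cv2.INTER_CUBIC) for i in(a,b)]))
```

```text
t 12.85 tcp [ 551.6 -228.8   62.5] jawyaw -19.6 F [-5.3 -0.6 22.2] w 0.0001 q [ 0.42  0.58 -0.17  1.81  0.13  0.76 -0.16]
```

View pics/c8.png

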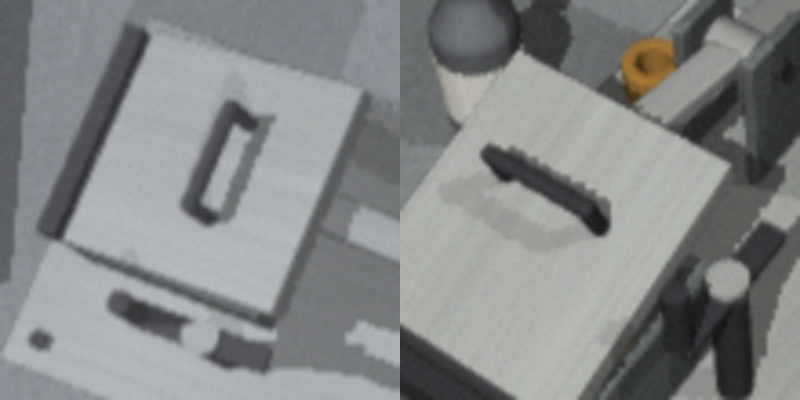

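Run:
```python
from h import *
k=110/400
T=lambda x,y:(190+x*k,110+y*k); S=lambda x,y:(220+(x-400)*k,200+y*k)
for n,a,b in (("near lip",T(272,314),S(730,164)),("far lip",T(363,92),S(522,54))):
    p,e=tri(a,b); print(n,p.round(4),"gap",round(e,4),"angle",np.arcsin((p[2]-.098)/.15).round(3))
# catch angle
a=onz("top",*T(122,302),.151)[:2]-PV; print("catch",np.arctan2(a@yd,-(a@xd)),np.hypot(*a))
state()
```

```text
near lip [0.5961 0.1026 0.1411] gap 0.0004 angle 0.292
far lip [0.7252 0.0565 0.1398] gap 0.0013 angle 0.283
catch 1.5876773601037866 0.03862233533782548
t 12.95 tcp [ 551.6 -228.9   62.5] jawyaw -19.6 F [-5.3  0.3 20.8] w 0.0 q [ 0.42  0.58 -0.17  1.81  0.13  0.76 -0.16]
```

```bash
python3 -c "
from plant import *
print(finish_job())"
```

```text
the job is handed in; nothing more can be done
None
```

The cutter box is open and handed in at about 13 s: the catch is off the flap, and the arm is holding the lever down with the flap up. I pushed the catch's pin round with the shut fingertips to its end stop, backed off, then pressed the pad straight down until the lever reached its stop.

Last checks:
- **Catch:** it measured about 1.59 rad, which within error is its 1.55 rad end stop. It lies parallel to the flap's side.
- **Lever:** the fingertips are at z = 62.5 mm with about 21 N of push, against 62 mm expected when fully pressed. Further downward command raised the force to 31 N with almost no movement, so I eased off 1 mm.
- **Flap:** the lip measured 42–43 mm above its shut height, which gives about 0.29 rad against the nominal 0.32. The top of the plate should rise about 46 mm, so this is 3–4 mm short. I put it down to picture error, because the lever was on its hard stop.
- **Other items:** none looked moved in the last pictures, judged by eye. The arm hid the screwdriver in the last top view, and I could not see it in the last side view.
- **Refused call:** one early move was refused because its rows left out some fields. Nothing moved.

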